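# Stack a post frame onto the clamped frame below

### The job

Pick up the empty steel stacking frame by its lift bar and stack it on the lower frame that is clamped to the bench rail, so that its four feet stand in the four corner cups, level and fully home. Lower it under control, keeping hold until the feet are home, then let go. The lower frame may be clamped anywhere along its rail, so look or feel for it, and leave the other things on the bench undisturbed.

Things in the scene. Friction and masses are not known exactly. Their poses are not given: they have to be found in the camera images.
- frame: Loose steel stacking frame, about 0.6 kg, 126 x 186 x 137 mm tall, alike end for end. Origin: centre of its footprint, level with the underside of its feet; z up, y along its long side. Round posts 16 mm across at x = +/-55, y = +/-85 mm; feet taper to 12.4 mm over the last 8 mm and reach 36 mm below the bottom rails. Top rails end 85 mm above the feet.
- lift_bar (a point): Middle of the frame's lift bar, the place to grip: 125 mm above the feet, on the frame's centre. The bar is flat, 12 mm thick (along the frame's x), 24 mm tall, 170 mm long (along the frame's y), with nothing for 28 mm under it.
- rail: Rail fixed to the bench; origin at bench level under its middle, y along the rail, z up. Base plate 90 x 320 mm; top of rail 20 mm above the bench, its end stops 26 mm. On it the lower frame, 137 (x) by 197 mm (y), square to the rail, is clamped: ordinary forces do not move it. Its centre is at x = 0 and anywhere from y = -30 to +30 mm: NOT reported, to be seen or felt.
- plate_level (a point): Point over the rail's middle, 50 mm above the bench, fixed to the rail (not to the lower frame). At this height each end of the lower frame has a flat upright plate, 83 mm wide (x from -41 to +41 mm), 28 to 68 mm above the bench, its outer face 98.5 mm along the rail from the lower frame's centre: good to touch.
- cup_level (a point): Point over the rail's middle, 72 mm above the bench, fixed to the rail (not to the lower frame): the height of the cups' mouths. Square cups at x = +/-55, y = +/-85 mm from the lower frame's centre, 19.6 mm wide inside, 24 mm deep, floors 48 mm above the bench: feet home puts the stacking frame's origin 48 mm above the bench. Wood pieces inside the lower frame stay below the mouths.
- screw_jar: Bystander: small clear jar with steel lid, standing, 42 mm across, 70 mm tall; leave it. Origin at its underside.
- spray_can: Bystander: grey can, standing, 52 mm across, 170 mm tall; leave it. Origin at its underside.
- offcut: Bystander: wood offcut lying flat, 60 x 32 x 22 mm; leave it. Origin at its underside.
- mug: Bystander: white mug, 76 mm across, 90 mm tall; leave it. Origin at its underside.
- hammer: Bystander: hammer lying, 280 mm long; leave it. Origin at its underside.
- wrench: Bystander: wrench lying, 180 mm long; leave it. Origin at its underside.
- oil_bottle: Bystander: white bottle, standing, 64 mm across, 200 mm tall; leave it. Origin at its underside.
Things that resemble listed ones, but are neither listed nor needed, are in the scene too. Leave any orange look-alike of the frame alone.

How it is judged:
On the way, in this order (a step that is already met when the one before it is completed fails the run):
1. the stacking frame is lifted clear of the bench in the gripper (height (world z) of frame above 0.03 m and contact force between the fingers and frame above 1 N), for 0.2 s.
2. its feet are brought home in the four cups while the gripper still holds it (x of frame in the frame of rail between -0.005 and 0.005 m and y of frame in the frame of rail between -0.037 and 0.037 m and z of frame in the frame of rail between 0.044 and 0.053 m and angle between frame's own z axis and vertical below 0.035 rad and angle between the y axis of frame and the y axis of rail, either way round below 0.05 rad and contact force between the fingers and frame above 1 N), for 0.1 s.
At the end, for the whole second after the job is handed in: The stacking frame stands on the lower frame with all four feet in the cups: its origin 44 to 51 mm above the bench (home is 48 mm), within 5 mm of the rail's centre line and 37 mm of its middle, level within 0.035 rad, its long side along the rail within 0.05 rad, released and at rest (x of frame in the frame of rail between -0.005 and 0.005 m and y of frame in the frame of rail between -0.037 and 0.037 m and z of frame in the frame of rail between 0.044 and 0.051 m and angle between frame's own z axis and vertical below 0.035 rad and angle between the y axis of frame and the y axis of rail, either way round below 0.05 rad and contact force between the fingers and frame below 0.2 N and linear speed of frame below 0.02 m/s); the robot touches nothing.
It fails at once if a bystander (screw jar, spray can, offcut, mug, hammer, wrench, oil bottle) is shifted by more than 30 mm (distance of any of screw_jar, spray_can, offcut, mug, hammer, wrench, oil_bottle from where it was at the start of the episode above 0.03 m).
It also fails if it takes over 54 s, if anything falls off the work surface, if the arm or the gripper's body presses on something with over 40 N, if the wrist force passes 120 N, or if a joint passes its speed limit or range.

### The arm

A 6-joint arm with a two-finger parallel gripper is mounted at the origin on the work surface. World frame = base frame: x ahead of the robot, y to its left, z up, the work surface at z = 0. Lengths are in m, angles in rad, forces in N, time in s.
With the tool pointing down it reaches from about 0.425 to 0.95 m from the base axis. Payload 3.5 kg.
Tool frame: the origin (TCP) lies at the very end of the fingers, on their centre line; the grasp point (between the pads) lies behind it (ctrl.grasp_offset is the z of the grasp point in the tool frame, in m); z points along the fingers, x is the direction in which the jaws open and shut, and the axes are right-handed (so a half turn about z gives the same grasp; the last joint's range is limited). The gripper opens to 85 mm and grips with 20 to 120 N. Pads are 22 mm wide; open, the fingers measure 114 mm over their backs; the gripper's body (76 mm by 85 mm) begins 54 mm behind the grasp point. The pads swing forward as they close: fully open they stand 13 mm farther back than shut.
Start: joints at [1.142, 0.286, 1.577, -0, 1.279, -0.15], TCP at [0.186, 0.649, 0.231] pointing down, gripper open.
Joint ranges: [-2.77, 2.77], [-0.9, 2.22], [0.21, 2.48], [-1.53, 4.67], [0.24, 2.81], [-2.84, 2.84]. Speed limits (rad/s): [2.79, 2.79, 3.14, 3.14, 3.14, 3.14].

### API

Orientations are given as a unit quaternion [x, y, z, w].
In Python, from plant import ctrl gives the robot as it stands.
- The arm moves only by the shell command python3 -m jog 'ROWS' [FORCE]. ROWS is JSON, a list of rows, each an object with "grip": the closure, from 0 (fully open) to 1 (shut); "xyz": the shift along the tool's x, y, z in m, a list of three; "dr": the turn, a rotation vector about the tool's x, y, z in rad, a list of three. A call has 1 to 12 rows; each row is the pose to reach, as a shift and turn from the pose commanded when the call began, along the tool's axes at that moment; what a row does not reach only later rows make up. A row lasts 1/12 s, in which the tool goes at most 41.7 mm and 7.16 degrees, less where a joint would pass 70% of its speed; a pose out of reach is approached as far as the arm can. A call with a gripper value outside its range is refused whole. The fingers move at their own pace and stop on an object; FORCE is the grip in N (left out, the last holds). Time passes only in rows, so rows that repeat a pose let the fingers close. It gives the time, the measured TCP pose, the force and the opening at its end, in the units of the state.
- ctrl.get_state(): the state, without advancing time (a new reading comes with each control period).
- ctrl.read_camera(name): name is "scene" or "top" or "wrist"; returns the picture (400x640x3 uint8, red, green, blue); there is no depth.
- ctrl.get_calibration(name): a dict with "mtx" (3x3 intrinsics, pixels), "R" (3x3) and "t" (3): a world point X has camera coordinates R X + t; the wrist camera has in their place "hand_eye" (4x4, takes a point from camera to tool coordinates, whose origin is the TCP and whose axes are the tool frame's). Camera axes: x right, y down, z forward; pixel columns grow to the right and rows downward; lengths in m; the calibration is good to about 2 mm. The wrist camera is an equidistant fisheye: a pixel r from the principal point sees the ray r / f radians off the axis. A picture is of the moment at which its call begins: read the wrist's pose just before it. get_calibration takes no time and is no camera call.
- ctrl.sign_off(): hands the job in, once; it reports no verdict.
The state is a dict: "time": time; "qpos": joint angles; "dq": joint speeds; "joint_efforts": joint torques, N m; "eef_pos": TCP position; "tcp_rot": TCP orientation; "contact_force": force on the tool from outside, world axes, zero at the start; "wrist_torque": the same for the moment, N m; "opening": opening from 0.0 (shut) to 1.0 (fully open).
Only numpy, scipy, OpenCV 4.12 (cv2) and the standard library are available. Lean on these libraries where they do the work, as an engineer would, in place of code of your own. Each camera call takes 0.05 s, during which the arm holds its last target.

## Working session

There is one attempt and no reset: what is moved stays moved. The work goes in short steps, Python scripts to look and compute and a shell command to move; the robot and the scene stay as the last step left them, time stands still between calls to the robot, and variables do not carry over. Pictures are saved under pics/ and viewed, and the job is handed in when it is done.

```bash
ls; mkdir -p pics; python3 - <<'E'
from plant import ctrl
import cv2
for n in ["scene","top","wrist"]:
    im=ctrl.read_camera(n); cv2.imwrite(f"pics/{n}0.png",im[:,:,::-1])
    print(n,{k:v.tolist() if hasattr(v,'tolist') else v for k,v in ctrl.get_calibration(n).items()})
print(ctrl.get_state(),ctrl.grasp_offset)
E
```

```text
pics
scene {'mtx': [[512.3327006197318, 0.0, 318.9423174912905], [0.0, 512.3327006197318, 195.82184552106082], [0.0, 0.0, 1.0]], 'R': [[0.30077085367540124, 0.953694756909387, 0.0017900343334967459], [0.6154677426418049, -0.19266827557348654, -0.764250216457241], [-0.7285165415738827, 0.23096589841594317, -0.6449173609247506]], 't': [-0.28631650155894994, -0.20885477692849955, 1.8696175389073846]}
top {'mtx': [[480.7279740356556, 0.0, 314.56152753399414], [0.0, 480.7279740356556, 197.59171928921157], [0.0, 0.0, 1.0]], 'R': [[-0.024182790636676135, -0.9996441853986681, -0.011255897816518383], [-0.9946362369628026, 0.02519123805667696, -0.10032027534674726], [0.10056812992940678, 0.008769499632535595, -0.9948915253024805]], 't': [0.16034170198336947, 0.5187153250167588, 1.3731160072126058]}
wrist {'mtx': [[309.70691628693146, 0.0, 319.9563022421231], [0.0, 309.70691628693146, 199.07484471467248], [0.0, 0.0, 1.0]], 'hand_eye': [[0.9999993398055456, 0.0008090112511671575, 0.0008160203835669849, -0.000623758694217047], [-0.0010251590386022053, 0.9489171754455694, 0.3155236016423266, -0.08083282503464126], [-0.0005190736137430096, -0.31552422988606676, 0.9489173783409097, -0.14212749581416648], [0.0, 0.0, 0.0, 1.0]]}
{'time': 0.15, 'qpos': array([ 1.14203195e+00,  2.87007308e-01,  1.57785326e+00, -4.12598985e-05,
        1.27860915e+00, -1.49982864e-01]), 'dq': array([ 0.00106795, -0.00081731, -0.00361989, -0.00210749, -0.00079755,
       -0.00043509]), 'joint_efforts': array([ 4.45826445e-04, -4.06604791e+01, -2.93141091e+01, -1.60420227e-04,
        3.97417549e-03, -1.94182053e-05]), 'eef_pos': array([0.18550093, 0.64846972, 0.23022805]), 'tcp_rot': array([ 7.98489769e-01,  6.02007647e-01, -8.16021916e-04,  4.64048070e-04]), 'contact_force': array([ 0.2155062 , -0.244984  , -0.04712614]), 'wrist_torque': array([ 0.00914741, -0.03354568, -0.01478043]), 'opening': 0.9983662879114991} -0.0187
```

View pics/scene0.png

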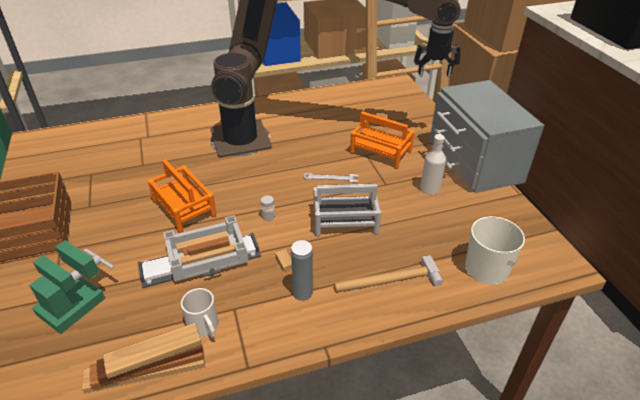

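View pics/top0.png

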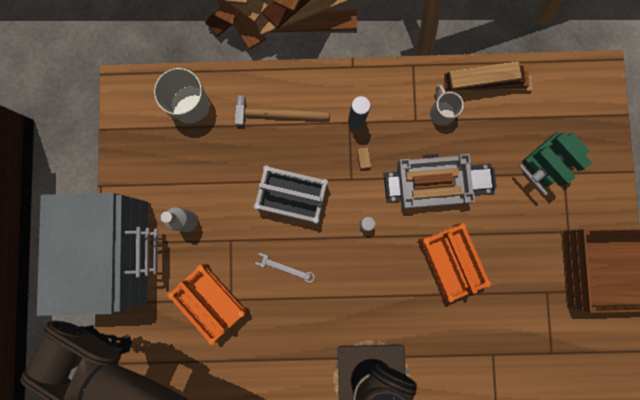

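View pics/wrist0.png

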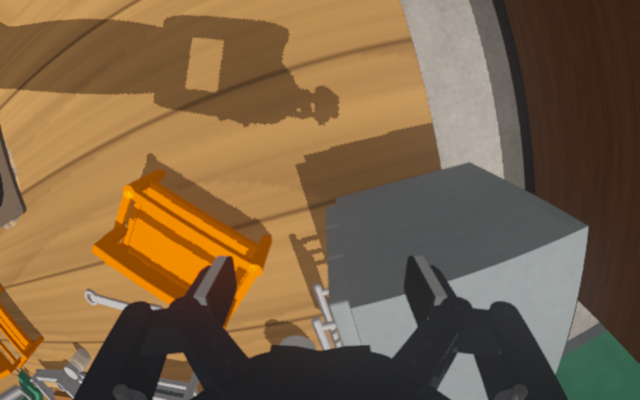

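The top view shows the grey stacking frame at about (292,194) and the lower frame on its rail at about (438,182). The orange frames are look-alikes. I'll enlarge crops of both targets.

```bash
python3 - <<'E'
import cv2
im=cv2.imread("pics/top0.png")
a=im[155:235,245:340]; cv2.imwrite("pics/tA.png",cv2.resize(a,None,fx=8,fy=7.5 if 0 else 7,interpolation=cv2.INTER_CUBIC)[:600,:800])
b=im[140:225,375:505]; cv2.imwrite("pics/tB.png",cv2.resize(b,None,fx=6,fy=6,interpolation=cv2.INTER_CUBIC))
E
```

```text
(no output)
```

View pics/tA.png

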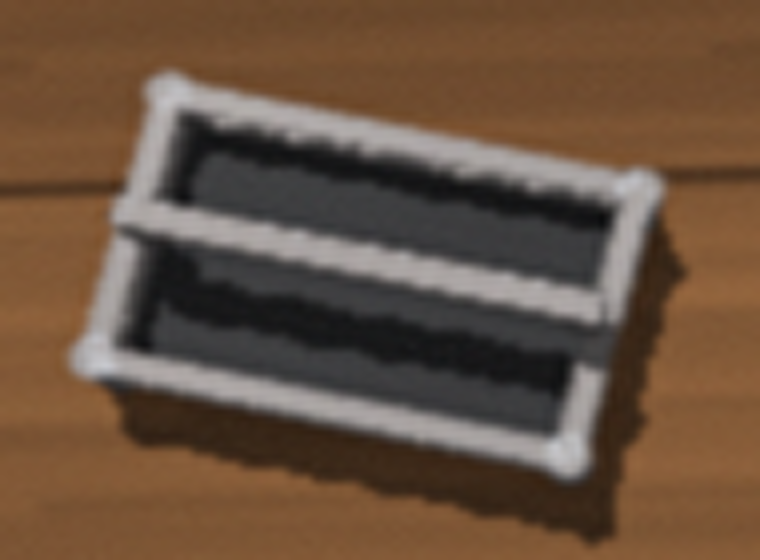

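View pics/tB.png

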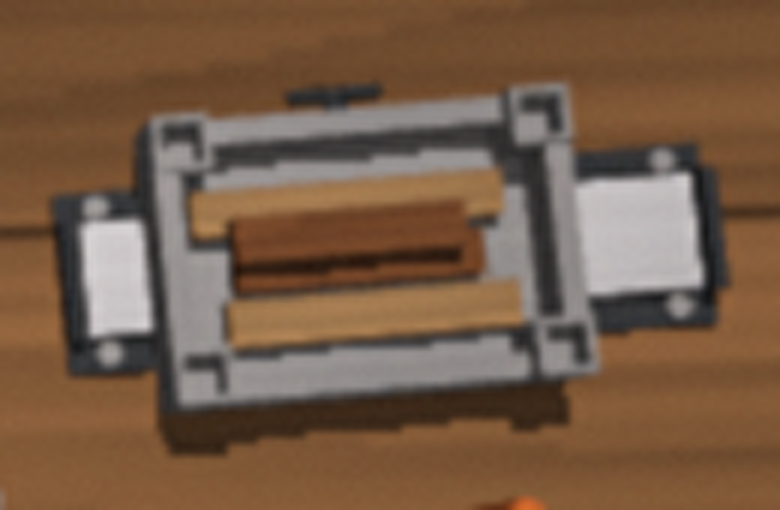

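```bash
cat > h.py <<'E'
import numpy as np, cv2
from plant import ctrl
from scipy.spatial.transform import Rotation as R
def bp(uv,z,n="top"):
    c=ctrl.get_calibration(n);K=np.array(c["mtx"]);Rm=np.array(c["R"]);t=np.array(c["t"])
    d=Rm.T@np.linalg.inv(K)@np.array([uv[0],uv[1],1.]);o=-Rm.T@t
    return o+d*(z-o[2])/d[2]
def wbp(uv,z,st):
    c=ctrl.get_calibration("wrist");K=np.array(c["mtx"]);H=np.array(c["hand_eye"])
    x=(np.array(uv)-K[:2,2])/K[0,0];r=np.hypot(*x)
    ray=np.array([x[0]/r*np.sin(r),x[1]/r*np.sin(r),np.cos(r)])
    T=np.eye(4);T[:3,:3]=R.from_quat(st["tcp_rot"]).as_matrix();T[:3,3]=st["eef_pos"]
    M=T@H;o=M[:3,3];d=M[:3,:3]@ray
    return o+d*(z-o[2])/d[2]
def wproj(X,st):
    c=ctrl.get_calibration("wrist");K=np.array(c["mtx"]);H=np.array(c["hand_eye"])
    T=np.eye(4);T[:3,:3]=R.from_quat(st["tcp_rot"]).as_matrix();T[:3,3]=st["eef_pos"]
    p=np.linalg.inv(T@H)@np.append(X,1);r=np.arctan2(np.hypot(p[0],p[1]),p[2]);q=p[:2]/np.hypot(p[0],p[1])
    return K[:2,2]+K[0,0]*r*q
def fit(P,M):
    P=np.array(P)[:,:2];M=np.array(M);pc,mc=P.mean(0),M.mean(0)
    a=P-pc;b=M-mc
    th=np.arctan2((b[:,0]*a[:,1]-b[:,1]*a[:,0]).sum(),(b*a).sum())
    Rm=np.array([[np.cos(th),-np.sin(th)],[np.sin(th),np.cos(th)]])
    c=pc-Rm@mc
    return c,th,np.linalg.norm(a-b@Rm.T,axis=1)
def delta(target,yaw_ax,st):
    "tool-frame shift to TCP target"
    return R.from_quat(st["tcp_rot"]).inv().apply(np.array(target)-st["eef_pos"])
E
python3 - <<'E'
from h import *
A=[(245+u/8,155+v/7) for u,v in [(168,88),(638,187),(570,455),(92,358)]]
P=[bp(p,.085) for p in A];print(np.round(P,4))
M=[(.055,.085),(.055,-.085),(-.055,-.085),(-.055,.085)]
print("frame",fit(P,M))
b=[bp((245+u/8,155+v/7),.137) for u,v in [(122,215),(603,303)]];print("bar",b,np.mean(b,0),np.arctan2(*(b[0]-b[1])[:2]*[-1,1]),np.linalg.norm(b[0]-b[1]))
B=[(375+u/6,140+v/6) for u,v in [(181,143),(541,114),(567,345),(203,377)]]
P=[bp(p,.072) for p in B];print(np.round(P,4)); print("lower",fit(P,M))
# rail base bolts
B=[(375+u/6,140+v/6) for u,v in [(55,200),(695,147),(717,322),(72,373)]]
P=[bp(p,.01) for p in B];print(np.round(P,4),np.mean(P,0))
st=ctrl.get_state();print(R.from_quat(st["tcp_rot"]).as_matrix().round(3))
E
```

```text
[[0.6049 0.2814 0.085 ]
 [0.5606 0.1173 0.085 ]
 [0.454  0.1438 0.085 ]
 [0.4968 0.3095 0.085 ]]
frame (array([0.52908326, 0.21299961]), np.float64(-0.2553916020869297), array([0.00117178, 0.00052968, 0.00097047, 0.00064339]))
bar [array([0.54724152, 0.2919092 , 0.137     ]), array([0.50913991, 0.13094383, 0.137     ])] [0.52819071 0.21142652 0.137     ] -0.2324289137110219 0.1654133729343141
[[ 0.6076 -0.1118  0.072 ]
 [ 0.617  -0.2819  0.072 ]
 [ 0.5072 -0.2879  0.072 ]
 [ 0.4965 -0.1173  0.072 ]]
lower (array([ 0.55705153, -0.19974482]), np.float64(0.057064994209829904), array([0.00044404, 0.00044642, 0.00029576, 0.00106982]))
[[ 0.5911 -0.06    0.01  ]
 [ 0.6093 -0.3757  0.01  ]
 [ 0.5224 -0.3812  0.01  ]
 [ 0.5053 -0.065   0.01  ]] [ 0.55706317 -0.22048181  0.01      ]
[[ 0.275  0.961 -0.001]
 [ 0.961 -0.275 -0.002]
 [-0.002 -0.    -1.   ]]
```

```bash
python3 - <<'E'
from h import *
st=ctrl.get_state()
print(delta([.529,.213,.25],0,st), np.arctan2(.961,.275)+.25)
for uv,z in [((178,210),.2),((360,103),.17),((367,222),.07),((364,158),.02),((447,105),.09)]: print(bp(uv,z))
E
```

```text
[-0.32417301  0.45006297 -0.01927707] 1.5420844100145972
[0.48204083 0.49515443 0.2       ]
[0.75814879 0.0190775  0.17      ]
[0.44566778 0.00170155 0.07      ]
[ 0.63682049 -0.00103538  0.02      ]
[ 0.76966626 -0.23374645  0.09      ]
```

```bash
python3 -m jog '[{"grip":0,"xyz":[-0.16,0.225,-0.02],"dr":[0,0,0.75]},{"grip":0,"xyz":[-0.16,0.225,-0.02],"dr":[0,0,0.75]},{"grip":0,"xyz":[-0.16,0.225,-0.02],"dr":[0,0,0.75]},{"grip":0,"xyz":[-0.16,0.225,-0.02],"dr":[0,0,0.75]},{"grip":0,"xyz":[-0.16,0.225,-0.02],"dr":[0,0,0.75]},{"grip":0,"xyz":[-0.16,0.225,-0.02],"dr":[0,0,0.75]},{"grip":0,"xyz":[-0.324,0.45,-0.02],"dr":[0,0,1.54]},{"grip":0,"xyz":[-0.324,0.45,-0.02],"dr":[0,0,1.54]},{"grip":0,"xyz":[-0.324,0.45,-0.02],"dr":[0,0,1.54]},{"grip":0,"xyz":[-0.324,0.45,-0.02],"dr":[0,0,1.54]},{"grip":0,"xyz":[-0.324,0.45,-0.02],"dr":[0,0,1.54]},{"grip":0,"xyz":[-0.324,0.45,-0.02],"dr":[0,0,1.54]}]'
cat > look.py <<'E'
from h import *
import sys
st=ctrl.get_state(); M=R.from_quat(st["tcp_rot"]).as_matrix()
print(st["eef_pos"].round(4),"heading",np.arctan2(M[1,0],M[0,0]).round(4),"zax",M[:,2].round(4),st["contact_force"].round(2),st["time"],st["opening"])
n=sys.argv[2] if len(sys.argv)>2 else "wrist"
im=ctrl.read_camera(n);cv2.imwrite(f"pics/{sys.argv[1]}.png",im[:,:,::-1])
np.savez(f"pics/{sys.argv[1]}.npz",eef_pos=st["eef_pos"],tcp_rot=st["tcp_rot"])
E
python3 look.py w1
```

```text
time: 1.15
eef_pos: [0.4959, 0.2552, 0.2508]
tcp_rot: [0.994, -0.107, -0.0, -0.0]
contact_force: [0.6, -0.3, 0.3]
opening: 1.005
[0.4959 0.2552 0.2508] heading -0.2142 zax [-2.e-04  1.e-04 -1.e+00] [ 0.57 -0.31  0.33] 1.15 1.004532073752693
```

View pics/w1.png

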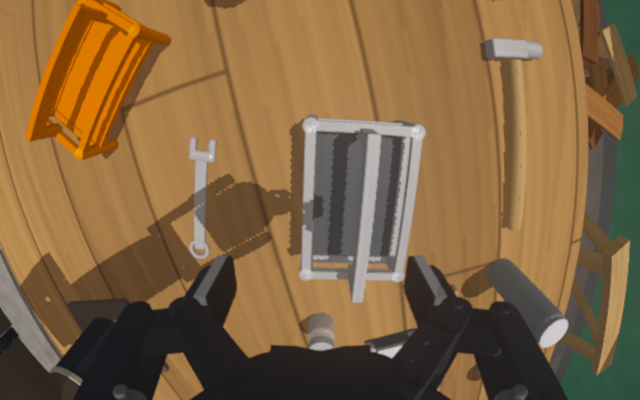

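The wrist picture shows the grey frame, with the lift bar running from about (373,136) to (358,299) and the post tops near (311,125), (418,132), (397,276) and (306,274). I'll refine these positions in a crop.

```bash
python3 - <<'E'
import cv2
im=cv2.imread("pics/w1.png")[105:310,290:435]
cv2.imwrite("pics/w1c.png",cv2.resize(im[:100],None,fx=5.5,fy=5.5,interpolation=cv2.INTER_CUBIC))
cv2.imwrite("pics/w1d.png",cv2.resize(im[105:],None,fx=5.5,fy=5.5,interpolation=cv2.INTER_CUBIC))
E
```

```text
(no output)
```

View pics/w1c.png

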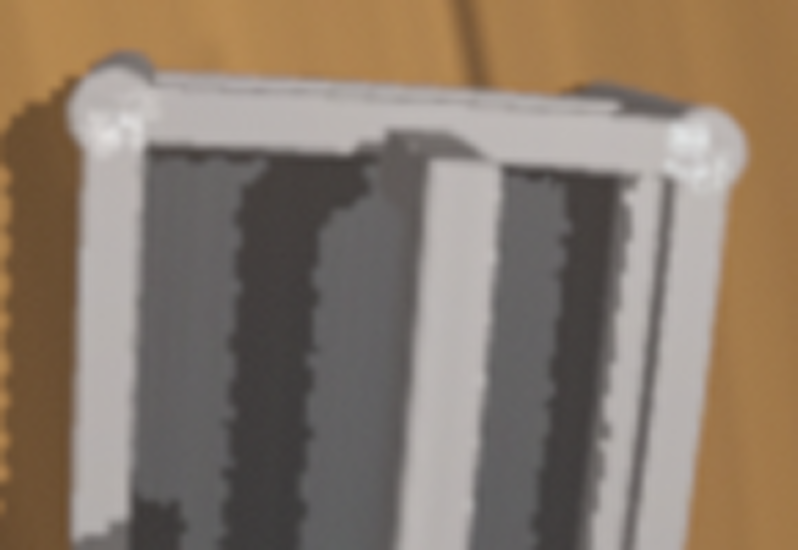

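View pics/w1d.png

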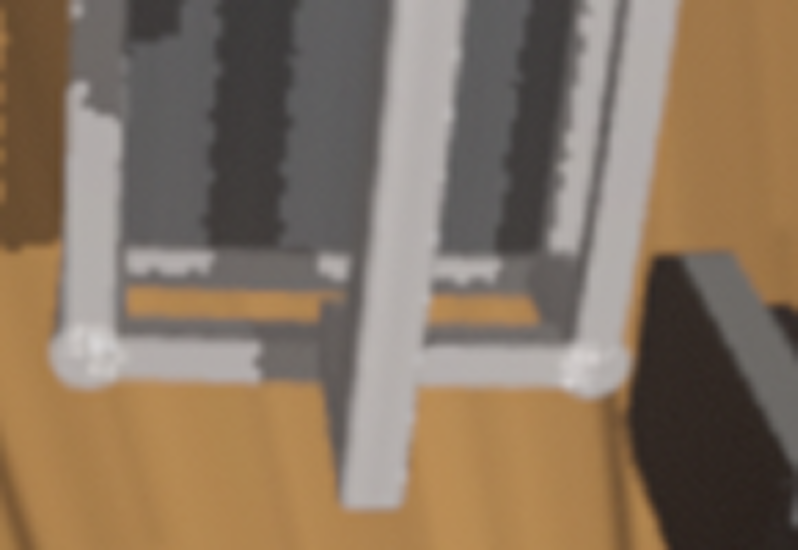

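```bash
python3 - <<'E'
from h import *
st=np.load("pics/w1.npz")
c=lambda u,v,o:(o[0]+(u+.5)/5.5-.5,o[1]+(v+.5)/5.5-.5)
a,b=(290,105),(290,210)
bar=[wbp(c(463,162,a),.137,st),wbp(c(373,505,b),.137,st)]
print(bar,np.mean(bar,0),np.linalg.norm(bar[0]-bar[1]))
d=bar[0]-bar[1];print("yaw",-np.arctan2(d[0],d[1]))
P=[wbp(c(*p),.087,st) for p in [(712,145,a),(592,365,b),(88,352,b),(112,108,a)]]
M=[(.055,.085),(.055,-.085),(-.055,-.085),(-.055,.085)];print(fit(P,M))
print(delta([.529,.2125,.25],0,ctrl.get_state()))
E
```

```text
[array([0.55115017, 0.29710745, 0.137     ]), array([0.50938437, 0.13450151, 0.137     ])] [0.53026727 0.21580448 0.137     ] 0.1678841078524444
yaw -0.25141791342726294
(array([0.53039429, 0.2168214 ]), np.float64(-0.2593946887790147), array([0.00047053, 0.00082935, 0.00096571, 0.00096211]))
[0.0361308  0.02986521 0.0011828 ]
```

```bash
python3 - <<'E'
from h import *
st=ctrl.get_state();M=R.from_quat(st["tcp_rot"]).as_matrix()
print(st["eef_pos"],delta([.530,.2145,.106],0,st),np.arctan2(M[1,0],M[0,0])+.255)
E
```

```text
[0.50040457 0.24965157 0.25090901] [0.03601352 0.02715683 0.14517464] 0.03094327211142131
```

```bash
python3 -m jog '[{"grip":0,"xyz":[0,0,0],"dr":[0,0,0]},{"grip":0,"xyz":[0,0,0],"dr":[0,0,0]},{"grip":0,"xyz":[0,0,0],"dr":[0,0,0]}]'; python3 - <<'E'
from h import *
st=ctrl.get_state();M=R.from_quat(st["tcp_rot"]).as_matrix()
print(st["eef_pos"],delta([.530,.2145,.106],0,st),np.arctan2(M[1,0],M[0,0])+.255)
E
```

```text
time: 1.45
eef_pos: [0.4945, 0.2577, 0.2506]
tcp_rot: [0.995, -0.103, -0.0, -0.0]
contact_force: [-1.0, -0.0, -0.2]
opening: 1.0
[0.49450303 0.25772355 0.25061045] [0.04374497 0.03502289 0.14456925] 0.0484723086731115
```

```bash
python3 -m jog '[{"grip":0,"xyz":[0.044,0.035,0.0],"dr":[0,0,0.048]},{"grip":0,"xyz":[0.044,0.035,0.0],"dr":[0,0,0.048]},{"grip":0,"xyz":[0.044,0.035,0.03],"dr":[0,0,0.048]},{"grip":0,"xyz":[0.044,0.035,0.03],"dr":[0,0,0.048]},{"grip":0,"xyz":[0.044,0.035,0.03],"dr":[0,0,0.048]},{"grip":0,"xyz":[0.044,0.035,0.03],"dr":[0,0,0.048]},{"grip":0,"xyz":[0.044,0.035,0.03],"dr":[0,0,0.048]}]'; python3 look.py w2
```

```text
time: 2.03
eef_pos: [0.5311, 0.2148, 0.2223]
tcp_rot: [0.992, -0.127, 0.001, -0.0]
contact_force: [0.1, 0.4, 0.5]
opening: 0.996
[0.5311 0.2148 0.2223] heading -0.2543 zax [ 1.7e-03  4.0e-04 -1.0e+00] [0.14 0.4  0.55] 2.0333 0.9962890404006606
```

View pics/w2.png

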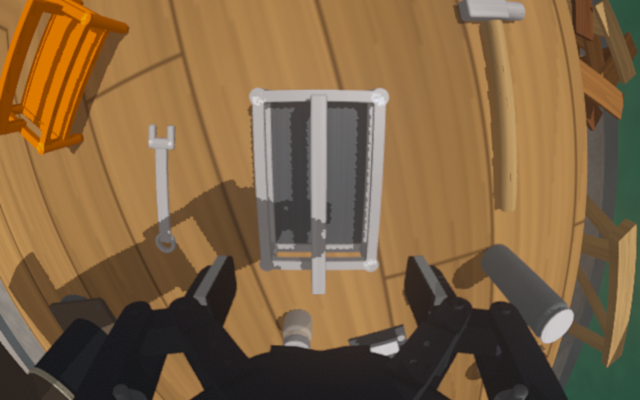

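The bar now stands vertical in the wrist picture at u≈318.5, from v≈96 to v≈292, midway between the fingers. I'll check its centre numerically.

```bash
python3 - <<'E'
from h import *
st=np.load("pics/w2.npz")
bar=[wbp((318.5,96),.137,st),wbp((318.5,292.5),.137,st)]
print(np.mean(bar,0),np.linalg.norm(bar[0]-bar[1]))
P=[wbp(p,.087,st) for p in [(380,97),(371,265),(267,266),(258,97)]]
M=[(.055,.085),(.055,-.085),(-.055,-.085),(-.055,.085)];print(fit(P,M))
print(delta([.530,.2155,.106],0,ctrl.get_state()))
E
```

```text
[0.53051247 0.21532133 0.137     ] 0.165906225123482
(array([0.53064676, 0.21471594]), np.float64(-0.2525276207420651), array([0.00081228, 0.00141921, 0.00054779, 0.0009473 ]))
[-0.00164291 -0.00038253  0.11650102]
```

```bash
python3 -m jog '[{"grip":0,"xyz":[-0.001,0,0.035],"dr":[0,0,0]},{"grip":0,"xyz":[-0.001,0,0.07],"dr":[0,0,0]},{"grip":0,"xyz":[-0.001,0,0.1],"dr":[0,0,0]},{"grip":0,"xyz":[-0.001,0,0.115],"dr":[0,0,0]},{"grip":0,"xyz":[-0.001,0,0.116],"dr":[0,0,0]},{"grip":0,"xyz":[-0.001,0,0.116],"dr":[0,0,0]},{"grip":0.6,"xyz":[-0.001,0,0.116],"dr":[0,0,0]},{"grip":1,"xyz":[-0.001,0,0.116],"dr":[0,0,0]},{"grip":1,"xyz":[-0.001,0,0.116],"dr":[0,0,0]},{"grip":1,"xyz":[-0.001,0,0.116],"dr":[0,0,0]},{"grip":1,"xyz":[-0.001,0,0.116],"dr":[0,0,0]},{"grip":1,"xyz":[-0.001,0,0.116],"dr":[0,0,0]}]' 60
python3 -m jog '[{"grip":1,"xyz":[0,0,0],"dr":[0,0,0]},{"grip":1,"xyz":[0,0,0],"dr":[0,0,0]},{"grip":1,"xyz":[0,0,0],"dr":[0,0,0]},{"grip":1,"xyz":[0,0,0],"dr":[0,0,0]}]'; python3 look.py w3
```

```text
time: 3.08
eef_pos: [0.5301, 0.2141, 0.1055]
tcp_rot: [0.992, -0.128, 0.0, -0.0]
contact_force: [-12.6, 3.0, 6.7]
opening: 0.141
time: 3.42
eef_pos: [0.5298, 0.2142, 0.1055]
tcp_rot: [0.992, -0.128, -0.0, -0.0]
contact_force: [-4.4, -0.2, 5.3]
opening: 0.127
[0.5298 0.2142 0.1055] heading -0.2561 zax [-9.e-04  2.e-04 -1.e+00] [-4.44 -0.17  5.29] 3.4167 0.12683523150360534
```

View pics/w3.png

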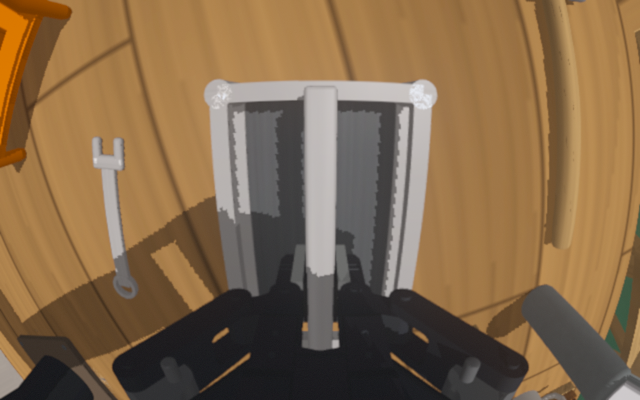

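Gripped: opening ≈ 11 mm on the 12 mm bar, and the far bar end is at (320,87). Now lift straight up.

```bash
python3 -m jog '[{"grip":1,"xyz":[0,0,-0.015],"dr":[0,0,0]},{"grip":1,"xyz":[0,0,-0.045],"dr":[0,0,0]},{"grip":1,"xyz":[0,0,-0.075],"dr":[0,0,0]},{"grip":1,"xyz":[0,0,-0.105],"dr":[0,0,0]},{"grip":1,"xyz":[0,0,-0.12],"dr":[0,0,0]},{"grip":1,"xyz":[0,0,-0.125],"dr":[0,0,0]},{"grip":1,"xyz":[0,0,-0.125],"dr":[0,0,0]},{"grip":1,"xyz":[0,0,-0.125],"dr":[0,0,0]},{"grip":1,"xyz":[0,0,-0.125],"dr":[0,0,0]}]' ; python3 look.py w4
python3 - <<'E'
from h import *
from types import SimpleNamespace
for f,dz in (("w3",0),("w4",None)):
    s=np.load(f"pics/{f}.npz");s={k:s[k] for k in s.files}
    h=s["eef_pos"][2]-.1055
    p=wbp((320,87),.137+h,s); print(f,R.from_quat(s["tcp_rot"]).inv().apply(p-s["eef_pos"]))
st=ctrl.get_state()
print(delta([.557,-.1997,.2305],0,st),st["contact_force"])
E
```

```text
time: 4.22
eef_pos: [0.5284, 0.2135, 0.2263]
tcp_rot: [0.992, -0.128, -0.003, 0.001]
contact_force: [-0.8, -0.0, -6.7]
opening: 0.131
[0.5284 0.2135 0.2263] heading -0.2561 zax [-0.0059 -0.0014 -1.    ] [-0.78 -0.   -6.7 ] 4.2167 0.13127746114596386
w3 [ 0.00030203 -0.0850848  -0.03150693]
w4 [ 0.00030205 -0.08507511 -0.03174207]
[ 0.13213838  0.39263853 -0.00352138] [-1.13302812  0.23525091 -7.02073486]
```

View pics/w4.png

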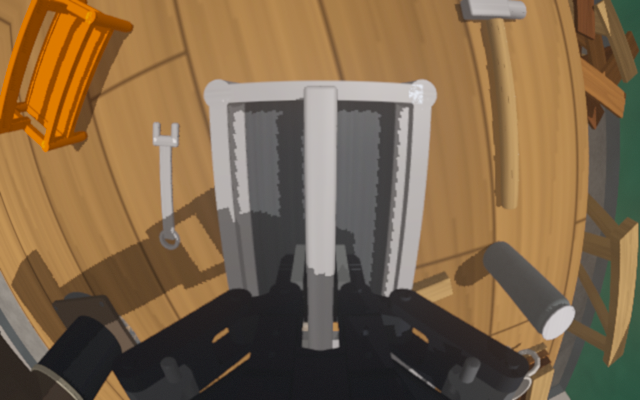

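```bash
python3 -m jog '[{"grip":1,"xyz":[0.006,0.018,0],"dr":[0,0,-0.01]},{"grip":1,"xyz":[0.016,0.048,0],"dr":[0,0,-0.04]},{"grip":1,"xyz":[0.028,0.082,0],"dr":[0,0,-0.07]},{"grip":1,"xyz":[0.039,0.117,0],"dr":[0,0,-0.1]},{"grip":1,"xyz":[0.051,0.152,0],"dr":[0,0,-0.13]},{"grip":1,"xyz":[0.063,0.187,0],"dr":[0,0,-0.16]},{"grip":1,"xyz":[0.075,0.222,0],"dr":[0,0,-0.19]},{"grip":1,"xyz":[0.087,0.257,0],"dr":[0,0,-0.22]},{"grip":1,"xyz":[0.098,0.292,0],"dr":[0,0,-0.25]},{"grip":1,"xyz":[0.11,0.327,0],"dr":[0,0,-0.28]},{"grip":1,"xyz":[0.12,0.357,0],"dr":[0,0,-0.3]},{"grip":1,"xyz":[0.127,0.377,0],"dr":[0,0,-0.313]}]'
python3 -m jog '[{"grip":1,"xyz":[0,0,0],"dr":[0,0,0]},{"grip":1,"xyz":[0,0,0],"dr":[0,0,0]},{"grip":1,"xyz":[0,0,0],"dr":[0,0,0]},{"grip":1,"xyz":[0,0,0],"dr":[0,0,0]}]'; python3 look.py t5 top;python3 - <<'E'
from h import *
st=ctrl.get_state();M=R.from_quat(st["tcp_rot"]).as_matrix()
print(delta([.558,-.1987,.2305],0,st),st["contact_force"],np.arctan2(M[1,0],M[0,0]))
E
```

```text
time: 5.27
eef_pos: [0.5566, -0.186, 0.228]
tcp_rot: [1.0, 0.028, -0.001, 0.0]
contact_force: [0.0, -1.0, -6.9]
opening: 0.133
time: 5.6
eef_pos: [0.5571, -0.1816, 0.2289]
tcp_rot: [1.0, 0.029, -0.001, -0.001]
contact_force: [0.6, -0.2, -6.9]
opening: 0.133
[ 0.5571 -0.1816  0.2289] heading 0.058 zax [-0.0016  0.0013 -1.    ] [ 0.55 -0.22 -6.92] 5.6 0.13334051985033732
[-0.00024838  0.01715304 -0.00126149] [-0.39436765 -0.43171878 -6.54049504] 0.058407009887394515
```

View pics/t5.png

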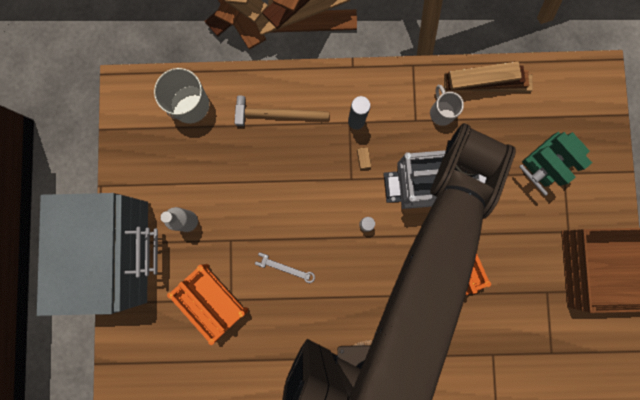

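```bash
python3 -m jog '[{"grip":1,"xyz":[0,0.006,0.005],"dr":[0,0,0]},{"grip":1,"xyz":[0,0.014,0.018],"dr":[0,0,0]},{"grip":1,"xyz":[0,0.017,0.03],"dr":[0,0,0]},{"grip":1,"xyz":[0,0.017,0.037],"dr":[0,0,0]},{"grip":1,"xyz":[0,0.017,0.038],"dr":[0,0,0]},{"grip":1,"xyz":[0,0.017,0.038],"dr":[0,0,0]},{"grip":1,"xyz":[0,0.017,0.038],"dr":[0,0,0]}]'; python3 look.py w6; python3 look.py s6 scene
```

```text
time: 6.23
eef_pos: [0.5585, -0.1998, 0.1918]
tcp_rot: [1.0, 0.029, -0.0, -0.0]
contact_force: [0.1, 0.4, -6.8]
opening: 0.13
[ 0.5585 -0.1998  0.1918] heading 0.0571 zax [-1.e-04  2.e-04 -1.e+00] [ 0.09  0.43 -6.76] 6.2333 0.12959292943533396
[ 0.5588 -0.1999  0.1925] heading 0.0571 zax [ 9.e-04 -4.e-04 -1.e+00] [ 0.44 -0.08 -5.58] 6.2833 0.1308353073883522
```

View pics/w6.png

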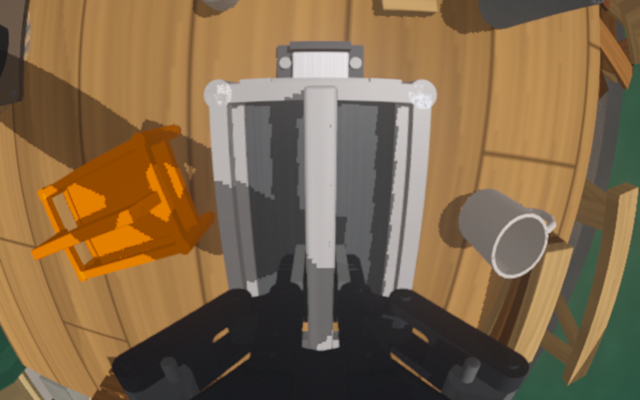

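```bash
python3 - <<'E'
import cv2
im=cv2.imread("pics/s6.png")[150:300,120:290]
cv2.imwrite("pics/s6c.png",cv2.resize(im,None,fx=4,fy=4,interpolation=cv2.INTER_CUBIC))
E
```

```text
(no output)
```

View pics/s6c.png

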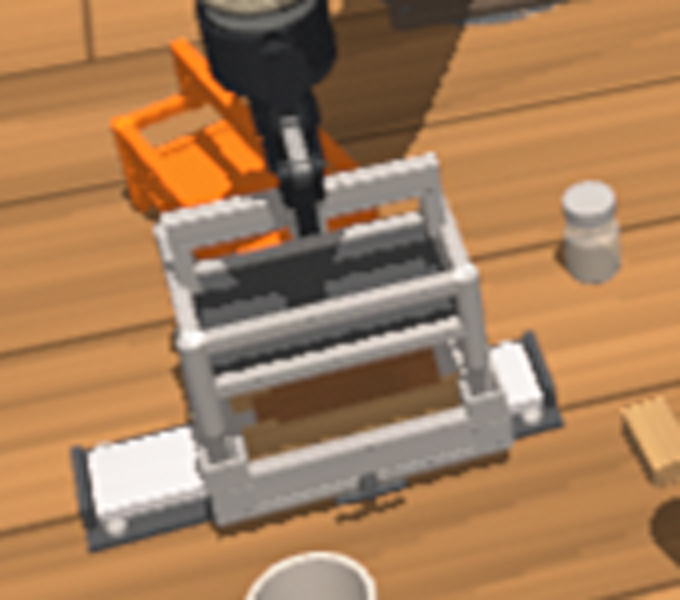

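The rail end is centred under the bar (end stop u 277–363, centre 320), so x and yaw look right. I'll check the lower frame's y with the first scene picture.

```bash
python3 - <<'E'
import cv2
im=cv2.imread("pics/scene0.png")[205:290,150:260]
cv2.imwrite("pics/s0c.png",cv2.resize(im,None,fx=7,fy=7,interpolation=cv2.INTER_CUBIC))
E
```

```text
(no output)
```

View pics/s0c.png

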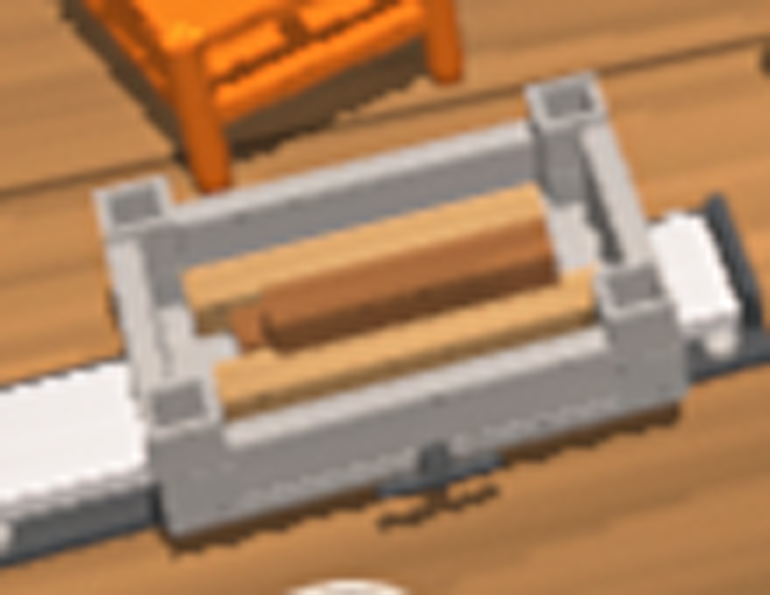

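```bash
python3 - <<'E'
from h import *
c=lambda u,v:(150+(u+.5)/7-.5,205+(v+.5)/7-.5)
P=[bp(c(*p),.072,"scene") for p in [(566,101),(136,207),(183,404),(633,287)]]
M=[(-.055,.085),(-.055,-.085),(.055,-.085),(.055,.085)]
print(np.round(P,4),fit(P,M))
# original frame posts consistency in s6
c=lambda u,v:(120+(u+.5)/4-.5,150+(v+.5)/4-.5)
z=.1922-.1055+.085
P=np.array([bp(c(*p),z,"scene") for p in [(190,340),(466,270)]]);print(P.round(4))
st=np.load("pics/s6.npz");m=R.from_euler('z',.057).as_matrix()
print([(np.append(st["eef_pos"][:2],z)+m@[.055,s*.085,0]).round(4) for s in(-1,1)])
E
```

```text
[[ 0.4976 -0.1166  0.072 ]
 [ 0.5079 -0.2858  0.072 ]
 [ 0.6175 -0.2784  0.072 ]
 [ 0.6079 -0.1105  0.072 ]] (array([ 0.55773121, -0.19781695]), np.float64(0.05950366808123509), array([0.00037127, 0.00015772, 0.00102734, 0.00088416]))
[[ 0.6175 -0.2814  0.1717]
 [ 0.6054 -0.1101  0.1717]]
[array([ 0.6186, -0.2816,  0.1717]), array([ 0.6089, -0.1119,  0.1717])]
```

```bash
python3 -m jog '[{"grip":1,"xyz":[-0.001,-0.0013,0.002],"dr":[0,0,0]},{"grip":1,"xyz":[-0.001,-0.0013,0.006],"dr":[0,0,0]},{"grip":1,"xyz":[-0.001,-0.0013,0.01],"dr":[0,0,0]},{"grip":1,"xyz":[-0.001,-0.0013,0.014],"dr":[0,0,0]},{"grip":1,"xyz":[-0.001,-0.0013,0.018],"dr":[0,0,0]},{"grip":1,"xyz":[-0.001,-0.0013,0.021],"dr":[0,0,0]},{"grip":1,"xyz":[-0.001,-0.0013,0.021],"dr":[0,0,0]},{"grip":1,"xyz":[-0.001,-0.0013,0.021],"dr":[0,0,0]}]'; python3 look.py s7 scene; python3 look.py w7;python3 - <<'E'
import cv2
im=cv2.imread("pics/s7.png")[150:300,120:290]
cv2.imwrite("pics/s7c.png",cv2.resize(im,None,fx=4,fy=4,interpolation=cv2.INTER_CUBIC))
E
```

```text
time: 7.0
eef_pos: [0.5572, -0.1986, 0.1705]
tcp_rot: [1.0, 0.028, -0.0, -0.0]
contact_force: [-0.1, -0.3, -6.5]
opening: 0.135
[ 0.5572 -0.1986  0.1705] heading 0.057 zax [-7.e-04  4.e-04 -1.e+00] [-0.1  -0.32 -6.49] 7.0 0.13453571943129677
[ 0.5574 -0.1986  0.1709] heading 0.057 zax [-2.e-04  0.e+00 -1.e+00] [-0.28  0.28 -6.94] 7.05 0.13011887950153553
```

View pics/s7c.png

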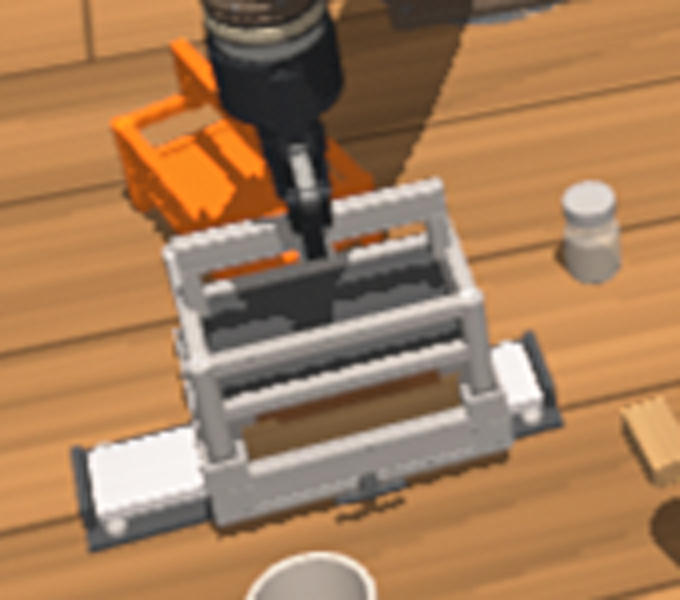

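The feet are about 7 mm inside the cups. The force reading is only the frame's weight, so nothing is touching. Lower further, slowly.

```bash
python3 -m jog '[{"grip":1,"xyz":[0,0,0.002],"dr":[0,0,0]},{"grip":1,"xyz":[0,0,0.004],"dr":[0,0,0]},{"grip":1,"xyz":[0,0,0.006],"dr":[0,0,0]},{"grip":1,"xyz":[0,0,0.008],"dr":[0,0,0]},{"grip":1,"xyz":[0,0,0.01],"dr":[0,0,0]},{"grip":1,"xyz":[0,0,0.011],"dr":[0,0,0]},{"grip":1,"xyz":[0,0,0.011],"dr":[0,0,0]},{"grip":1,"xyz":[0,0,0.011],"dr":[0,0,0]}]'
```

```text
time: 7.77
eef_pos: [0.5573, -0.1986, 0.1599]
tcp_rot: [1.0, 0.028, -0.0, -0.0]
contact_force: [-0.2, 0.3, -6.6]
opening: 0.135
```

```bash
python3 -m jog '[{"grip":1,"xyz":[0,0,0.001],"dr":[0,0,0]},{"grip":1,"xyz":[0,0,0.002],"dr":[0,0,0]},{"grip":1,"xyz":[0,0,0.003],"dr":[0,0,0]},{"grip":1,"xyz":[0,0,0.004],"dr":[0,0,0]},{"grip":1,"xyz":[0,0,0.005],"dr":[0,0,0]},{"grip":1,"xyz":[0,0,0.006],"dr":[0,0,0]},{"grip":1,"xyz":[0,0,0.006],"dr":[0,0,0]},{"grip":1,"xyz":[0,0,0.006],"dr":[0,0,0]}]'
```

```text
time: 8.43
eef_pos: [0.5573, -0.1986, 0.1539]
tcp_rot: [1.0, 0.028, -0.0, -0.0]
contact_force: [-0.5, -0.4, -6.4]
opening: 0.13
```

```bash
python3 -m jog '[{"grip":1,"xyz":[0,0,0.0005],"dr":[0,0,0]},{"grip":1,"xyz":[0,0,0.001],"dr":[0,0,0]},{"grip":1,"xyz":[0,0,0.0015],"dr":[0,0,0]},{"grip":1,"xyz":[0,0,0.0015],"dr":[0,0,0]},{"grip":1,"xyz":[0,0,0.0015],"dr":[0,0,0]}]'
```

```text
time: 8.85
eef_pos: [0.5575, -0.1987, 0.1535]
tcp_rot: [1.0, 0.029, 0.0, 0.0]
contact_force: [-3.3, 0.7, 1.1]
opening: 0.134
```

The load has come off (z force −6.5 → +1 N) at TCP z 0.1535, which matches the home height. I'll take a look and then release.

```bash
python3 look.py s8 scene; python3 look.py w8; python3 - <<'E'
import cv2
im=cv2.imread("pics/s8.png")[150:300,120:290]
cv2.imwrite("pics/s8c.png",cv2.resize(im,None,fx=4,fy=4,interpolation=cv2.INTER_CUBIC))
E
```

```text
[ 0.5575 -0.1987  0.1535] heading 0.0571 zax [ 3.e-04 -3.e-04 -1.e+00] [-3.3   0.67  1.07] 8.85 0.13412123213195165
[ 0.5575 -0.1987  0.1536] heading 0.0571 zax [ 3.e-04 -4.e-04 -1.e+00] [-3.14  0.7   1.18] 8.9 0.12723071261182708
```

View pics/s8c.png

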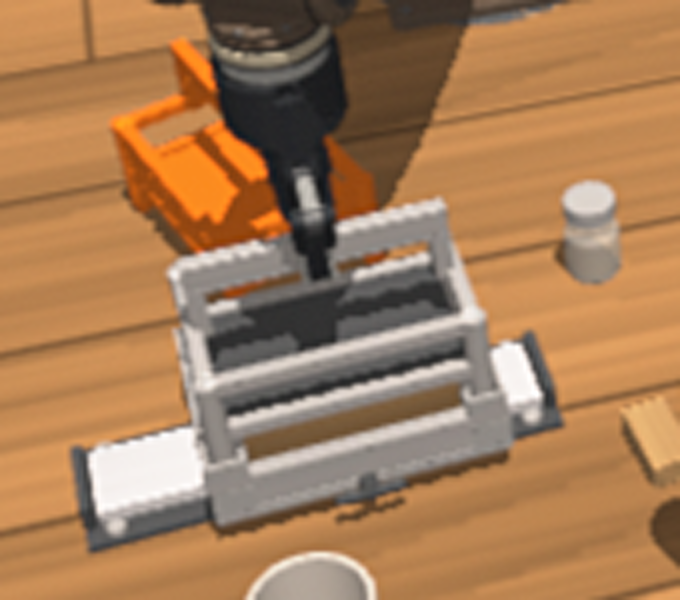

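The front posts stand in their cups at crop (222,455) and (475,395), and the top rails run parallel to the lower frame. Release, then rise.

```bash
python3 -m jog '[{"grip":0.8,"xyz":[0,0,0],"dr":[0,0,0]},{"grip":0.6,"xyz":[0,0,0],"dr":[0,0,0]},{"grip":0.3,"xyz":[0,0,0],"dr":[0,0,0]},{"grip":0,"xyz":[0,0,0],"dr":[0,0,0]},{"grip":0,"xyz":[0,0,0],"dr":[0,0,0]},{"grip":0,"xyz":[0,0,0],"dr":[0,0,0]},{"grip":0,"xyz":[0,0,0],"dr":[0,0,0]},{"grip":0,"xyz":[0,0,0],"dr":[0,0,0]},{"grip":0,"xyz":[0,0,0],"dr":[0,0,0]}]'
python3 -m jog '[{"grip":0,"xyz":[0,0,-0.01],"dr":[0,0,0]},{"grip":0,"xyz":[0,0,-0.03],"dr":[0,0,0]},{"grip":0,"xyz":[0,0,-0.06],"dr":[0,0,0]},{"grip":0,"xyz":[0,0,-0.09],"dr":[0,0,0]},{"grip":0,"xyz":[0,0,-0.115],"dr":[0,0,0]},{"grip":0,"xyz":[0,0,-0.12],"dr":[0,0,0]},{"grip":0,"xyz":[0,0,-0.12],"dr":[0,0,0]},{"grip":0,"xyz":[0,0,-0.12],"dr":[0,0,0]},{"grip":0,"xyz":[0,0,-0.12],"dr":[0,0,0]}]'
python3 look.py s9 scene; python3 look.py w9; python3 - <<'E'
import cv2
im=cv2.imread("pics/s9.png")[150:300,120:290]
cv2.imwrite("pics/s9c.png",cv2.resize(im,None,fx=4,fy=4,interpolation=cv2.INTER_CUBIC))
E
```

```text
time: 9.7
eef_pos: [0.5574, -0.1986, 0.1524]
tcp_rot: [1.0, 0.028, 0.0, 0.0]
contact_force: [1.2, 1.4, -0.2]
opening: 1.0
time: 10.45
eef_pos: [0.5565, -0.1981, 0.2703]
tcp_rot: [1.0, 0.028, -0.002, -0.001]
contact_force: [0.6, 0.9, -0.1]
opening: 1.003
[ 0.5565 -0.1981  0.2703] heading 0.057 zax [-0.0031  0.0017 -1.    ] [ 0.63  0.85 -0.11] 10.45 1.0026813067200973
[ 0.5564 -0.1981  0.27  ] heading 0.057 zax [-0.0036  0.002  -1.    ] [-0.67 -0.32 -0.03] 10.5 1.0014834321680652
```

View pics/s9c.png

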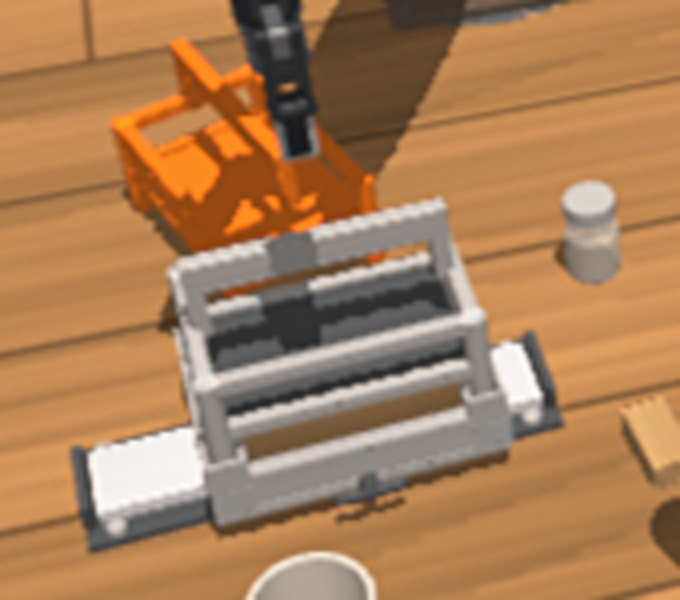

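View pics/w9.png

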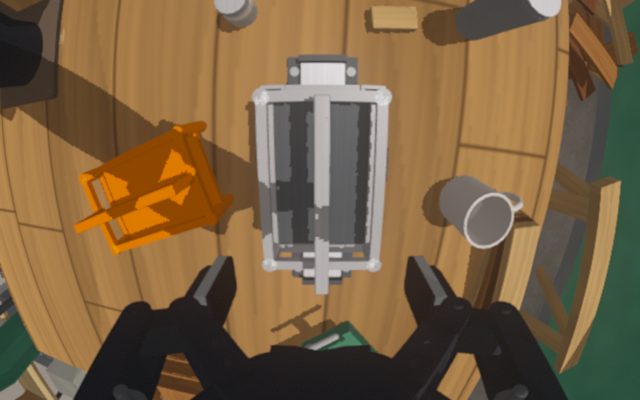

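```bash
python3 - <<'E'
from h import *
st=np.load("pics/w9.npz")
P=[wbp(p,.048+.087,st) for p in [(383,97),(373,265),(270,265),(262,97)]]
M=[(.055,.085),(.055,-.085),(-.055,-.085),(-.055,.085)];print(fit(P,M))
b=[wbp((321.5,97),.185,st),wbp((321.5,291),.185,st)];print(np.mean(b,0),np.linalg.norm(b[0]-b[1]))
ctrl.sign_off()
E
```

```text
(array([ 0.55805574, -0.19759188]), np.float64(0.05556429669008234), array([0.00128687, 0.00193745, 0.00148407, 0.00179037]))
[ 0.55749061 -0.19695813  0.185     ] 0.16319825817077388
the job is handed in; nothing more can be done
```

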